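# Set up the router table for curved work

## Task

Set up the router table for curved work: release the red lock lever of the router lift by swinging it fully round, turn the black height dial clockwise until its white line points squarely at the orange flag, then swing the lever fully back to lock the height; turn the dial only while the lever is released. Also fit the brass starter pin from the bit stand into its black-ringed hole in the metal plate, upright with its flange down on the plate. Do not touch the cutter, shift the flag or disturb the other things about.

Things in the scene. Friction and masses are not known exactly. Their poses are not given: they have to be found in the camera images.
- router_table: Bench-top router table, fixed to the bench: grey top 340 mm (x) by 420 mm (y), its surface 190 mm above the bench, with a bare metal lift plate 230 mm (x) by 300 mm (y), 10 mm thick, let in flush at its middle. Origin on the bench under the middle of the top; its -x axis is its front, towards the robot, y to the left, z up; yaw varies. Hollow under the plate.
- dial (a joint): Height dial of the lift, rad: 0 to 3.2, grows as it turns clockwise seen from above. At 0 its white line points to the table's -x. Stiffness about 0.07 N m; it stays where it is left.
- dial_grip (a point): Point on the upright axis of the dial, 40 mm above the plate, at the height to grip. The dial is a black disc 64 mm across and 8 mm thick, whose top is 14 mm above the plate, with a bar grip standing on it across its middle: 52 mm long, 16 mm thick, top 50 mm above the plate. The white line runs along one half of the bar and of the disc.
- dial_line (a point): Outer end of the dial's white line, 34 mm from the dial's axis, 14 mm above the plate; it turns with the dial. The bar grip lies along the line from the axis to this point.
- flag (a point): Point 34 mm from the dial's axis and 14 mm above the plate at the inner end of the orange flag. The flag is a raised tooth, 6 mm wide, on the graduated metal ring (92 mm across, 6 mm high, flag top 11 mm above the plate) round the dial; the ring has a different setting each time, is held by stiff friction and is not to be moved. It lies 0.55 to 1.5 rad clockwise of the white line at the start.
- lock_lever (a joint): Lock lever of the lift, swinging level about an upright axis, rad: about 0 locked (arm points to the table's -y), 1.5 fully released (arm points nearly to the table's -x); it grows clockwise seen from above. Friction about 0.1 N m (1.5 N at the tip); stops at both ends; it stays where it is left.
- lever_tip (a point): Point on the middle line of the red lever's handle, 72 mm from its pivot axis and 32 mm above the plate; the round handle is 18 mm thick and runs from 52 to 82 mm from the pivot; the thinner arm inwards of it is 12 mm thick.
- lever_pivot (a point): Point on the lever's upright pivot axis, 32 mm above the plate; fixed to the table. The red hub is 24 mm across and 30 mm high.
- starter_pin: Brass and steel starter pin, 90 mm long, about 110 g, standing upright. Origin on its axis at the underside of its flange; z along the pin, upward. Above: brass flange 28 mm across and 5 mm thick, then a brass post 16 mm across up to 60 mm above the origin. Below: steel shank 11 mm across and 30 mm long with a tapered foot.
- pin_foot (a point): Foot of the starter pin's shank: on its axis, 30 mm below its origin.
- pin_hole (a point): Mouth of the round starter-pin hole in the lift plate, 14 mm across, ringed by a flat black bush 29 mm across, right through the 10 mm plate: on its axis, at the plate's surface. It is at (-55, -20) mm in the router table's x, y.
- bit_stand: Wooden bit stand 160 mm (x) by 70 mm (y) by 100 mm high, fixed to the bench left or right of the router table. Origin under its middle. The starter pin stands in a 14 mm hole, 38 mm deep, at (-45, 0) mm in its x, y, its flange on the top; two router bits up to 137 mm above the bench stand at (20, 0) and (56, 0) mm and are part of the stand.
- cutter: Router bit rising out of the red ring in the plate, 22 mm across and some 35 mm above the plate. Origin on its axis, about at the plate's surface; at (30, 0) mm in the router table's x, y. It rises 4 mm for a turn of the dial. Not to be touched.
- sander: Green and grey palm sander 145 mm high, base 124 mm across, on the other side of the router table from the bit stand. Leave alone. Origin under its middle.
- test_piece: Rebated wood test piece 120 x 60 x 22 mm lying on the router table's far left corner. Leave alone. Origin under its middle.
- push_block: Red push block 220 x 75 mm with wooden handle, 86 mm high, on the bench at the right. Leave alone.
- glue: Yellow glue bottle, 68 mm across, 190 mm high, on the bench. Leave alone.
- spanner: Steel spanner 190 mm long lying along the far edge of the router table, on its right. Leave alone.
- tape: Yellow tape measure 75 x 45 x 65 mm standing on the near right corner of the router table. Leave alone. Origin under its middle.

How it is judged:
On the way, in this order (a step that is already met when the one before it is completed fails the run):
1. the lock lever is swung fully to released (value of joint lock_lever above 1.3 rad), for 0.1 s.
2. with the lever released, the dial's white line is turned to the orange flag (value of joint lock_lever above 1.2 rad and horizontal distance between dial_line and flag below 0.003 m), for 0.3 s.
3. the lever is swung fully back to locked (value of joint lock_lever below 0.15 rad), for 0.1 s.
At the end, for the whole second after the job is handed in: The white line's outer end is within 3 mm of the orange flag's point (about 5 degrees), the lock lever is within 0.15 rad of fully locked, and the starter pin stands at rest through its hole in the plate, upright within 0.1 rad, its flange within 3 mm of the plate (horizontal distance between dial_line and flag below 0.003 m and value of joint lock_lever below 0.15 rad and horizontal distance between starter_pin and pin_hole below 0.004 m and z of starter_pin in the frame of pin_hole below 0.003 m and z of pin_foot in the frame of pin_hole below -0.025 m and angle between starter_pin's own z axis and vertical below 0.1 rad and linear speed of starter_pin below 0.02 m/s); the robot touches nothing.
It fails at once if the dial is turned while the lock lever is not released (value of joint lock_lever below 1 rad and (velocity of joint dial above 0.3 rad/s or velocity of joint dial below -0.3 rad/s)).
It fails at once if the cutter is touched (contact force between anything else and cutter above 1 N).
It fails at once if the flag is shifted (distance of flag from where it was at the start of the episode above 0.003 m).
It fails at once if another thing on the bench or the table is disturbed (distance of any of sander, test_piece, push_block, glue, spanner, tape from where it was at the start of the episode above 0.03 m).
It also fails if it takes over 72 s, if anything falls off the work surface, if the arm or the gripper's body presses on something with over 40 N, if the wrist force passes 120 N, or if a joint passes its speed limit or range.

## Robot

A 7-joint arm with a two-finger parallel gripper is mounted at the origin on the work surface. World frame = base frame: x ahead of the robot, y to its left, z up, the work surface at z = 0. Lengths are in m, angles in rad, forces in N, time in s.
With the tool pointing down it reaches from about 0.425 to 0.975 m from the base axis. Payload 16.7 kg.
Tool frame: the origin (TCP) lies on the centre line of the jaws, within the pads' length; the fingertips stand bot.tip_extent ahead of it and the grasp point (between the pads) lies 8 mm behind it (bot.tip_extent is the distance from the TCP to the fingertips, in m); z points along the fingers, y is the line along which they close (so a half turn about z gives the same grasp; the last joint's range is limited). The gripper opens to 85 mm and grips with 20 to 120 N. Pads are 22 mm wide; open, the fingers measure 114 mm over their backs; the gripper's body (76 mm by 85 mm) begins 54 mm behind the grasp point. The pads swing forward as they close: fully open they stand 13 mm farther back than shut.
Start: joints at [-1.498, 0.426, 0.074, 1.606, -0.034, 1.111, -0.067], TCP at [0.149, 0.658, 0.242] pointing down, gripper open.
Joint ranges: [-2.85, 2.85], [-0.5, 2.14], [-1.23, 1.37], [0.21, 2.46], [-1.02, 4.16], [0.16, 2.05], [-2.73, 2.73]. Speed limits (rad/s): [1.89, 1.89, 2.39, 2.39, 3.01, 3.01, 3.01].

## Interface

Orientations are given as a unit quaternion [x, y, z, w].
In Python, from cell import bot gives the robot as it stands.
- The arm moves only by the tool play_rows, never from a script. Its argument "motion" is a list of rows, each an object with "delta_rot": the turn, a rotation vector about the tool's x, y, z as a fraction of full scale, a list of three; "slide": the shift along the tool's x, y, z as a fraction of full scale, a list of three; "grip": the finger opening in mm, from 0 to 85.4. A call has 1 to 10 rows; each row shifts and turns the commanded pose from where the row before left it, along the tool's axes as they then stand; what a row does not reach is not made up. Full scale, the value 1, is 40 mm for a shift and 45 degrees for a turn. A row lasts 1/10 s, in which the tool goes at most 50 mm and 8.59 degrees, less where a joint would pass 70% of its speed; a pose out of reach is approached as far as the arm can. A call with a number of a shift or a turn outside -1 to 1 is refused whole. A call with a gripper value outside its range is refused whole. The fingers move at their own pace and stop on an object; "newtons" is the grip in N (left out, the last holds). Time passes only in rows, so rows that do not move let the fingers close. It gives the time, the measured TCP pose, the force, the opening and the grip force at its end, in the units of the state.
- bot.get_state(): the state, without advancing time (a new reading comes with each control period).
- bot.snapshot(name): name is "scene" or "top" or "wrist"; returns the picture (420x560x3 uint8, red, green, blue); there is no depth.
- bot.camera_model(name): a dict with "fx", "fy", "cx", "cy" (pixels), "rvec" (rotation vector, rad) and "tvec" (3), from world to camera coordinates, as OpenCV has them; the wrist camera has in their place "hand_eye" (4x4, takes a point from camera to tool coordinates, whose origin is the TCP and whose axes are the flange's). Camera axes: x right, y down, z forward; pixel columns grow to the right and rows downward; lengths in m; the calibration is good to about 2 mm. A picture is of the moment at which its call begins: read the wrist's pose just before it. camera_model takes no time and is no camera call.
- bot.hand_in(): hands the job in; it is judged then, once.
The state is a dict: "time": time; "joint_pos": joint angles; "qd": joint speeds; "joint_efforts": joint torques, N m; "eef_pos": TCP position; "orientation": TCP orientation; "force": force on the tool from outside, world axes, zero at the start; "torque": the same for the moment, N m; "finger_gap": finger opening in m; "gripper_force": force on a finger pad.
Only numpy, scipy, OpenCV 4.12 (cv2) and the standard library are available. Lean on these libraries where they do the work, as an engineer would, in place of code of your own. Each camera call takes 0.05 s, during which the arm holds its last target. There are 200 camera calls.

## Working session

There is one attempt and no reset: what is moved stays moved. The work goes in short steps, Python scripts to look and compute and a tool call to move; the robot and the scene stay as the last step left them, time stands still between calls to the robot, and variables do not carry over. Pictures are saved under pics/ and viewed, at most 10 in all, crops included, and the job is handed in when it is done.

Besides the shell and the picture viewer there is one more tool, called after "Emit:" as name([rows], argument=value, ...), one row to a line, values as JSON. play_rows: Moves the arm, as the interface text tells. Its arguments: {"type":"object","properties":{"motion":{"type":"array"},"newtons":{"type":"number"}},"required":["motion"]}

```bash
mkdir -p pics; ls; python3 - <<'E'
from cell import bot
import cv2
for n in("scene","top"):
    cv2.imwrite(f"pics/{n}0.png",bot.snapshot(n)[:,:,::-1]); print(n,bot.camera_model(n))
print(bot.camera_model("wrist"),bot.tip_extent,bot.get_state())
E
```

```text
pics
scene {'fx': 420.5958830575132, 'fy': 420.5958830575132, 'cx': 275.6258271819303, 'cy': 211.59175794950397, 'rvec': array([ 1.39710735,  2.35832388, -0.74100132]), 'tvec': array([ 0.28396846, -0.32161892,  1.89829538])}
top {'fx': 443.19755485421524, 'fy': 443.19755485421524, 'cx': 279.1167834077949, 'cy': 211.26054445359495, 'rvec': array([ 2.13982208, -2.14416321,  0.19130215]), 'tvec': array([-0.029376  ,  0.60100761,  1.34162041])}
{'fx': 319.9012222762781, 'fy': 319.9012222762781, 'cx': 276.0947150712309, 'cy': 207.9546235207171, 'hand_eye': array([[-2.80489108e-05, -9.64337374e-01, -2.64676080e-01,
         6.71475643e-02],
       [ 9.99999526e-01, -2.84670646e-04,  9.31212391e-04,
         9.36517223e-04],
       [-9.73348423e-04, -2.64675929e-01,  9.64336925e-01,
        -1.31613620e-01],
       [ 0.00000000e+00,  0.00000000e+00,  0.00000000e+00,
         1.00000000e+00]])} 0.011 {'time': 0.1, 'joint_pos': array([-1.49753326,  0.42668467,  0.07387286,  1.60654672, -0.03413158,
        1.11080466, -0.06712291]), 'qd': array([-0.00014985, -0.00090879,  0.00019716, -0.00141434, -0.000404  ,
        0.00158367, -0.00079441]), 'joint_efforts': array([ 6.47112174e-03, -9.51514649e+01,  3.76987964e+00, -4.64398420e+01,
        1.96040509e-02,  6.32614101e-03, -6.84984954e-06]), 'eef_pos': array([0.14907303, 0.65796329, 0.24166942]), 'orientation': array([ 1.11194479e-01,  9.93798489e-01, -5.90783623e-04, -3.37366764e-05]), 'force': array([-0.11220978, -0.22011877,  0.29820611]), 'torque': array([-0.01246734,  0.01340558,  0.00243777]), 'gripper_force': 0.0, 'finger_gap': 0.0853120139724573}
```

View pics/scene0.png

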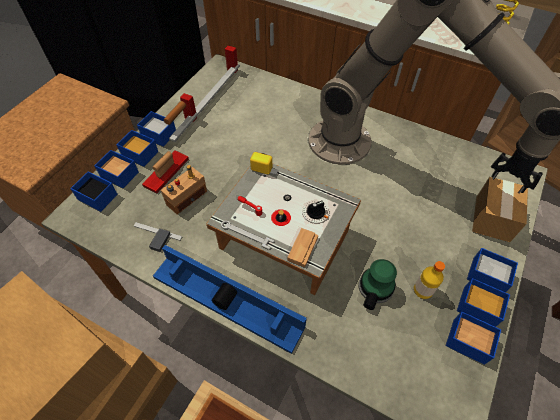

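View pics/top0.png

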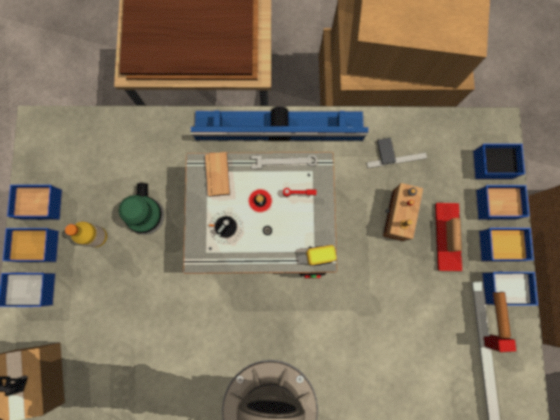

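The scene view shows the table in the middle with the lever, cutter, hole and dial. The top view puts the dial at about (224,228), the hole at (267,230), the cutter at (260,200), the lever pivot at (287,192) with its tip at (315,192), and the pin at (404,224) in the stand on the right.

```bash
cat > h.py <<'E'
import numpy as np, cv2
from cell import bot
from scipy.spatial.transform import Rotation as R
def cam(n, st=None):
    m=bot.camera_model(n); K=np.array([[m['fx'],0,m['cx']],[0,m['fy'],m['cy']],[0,0,1.]])
    if n=='wrist':
        T=np.eye(4); T[:3,:3]=R.from_quat(st['orientation']).as_matrix(); T[:3,3]=st['eef_pos']
        T=np.linalg.inv(T@m['hand_eye'])
        return K,T[:3,:3],T[:3,3]
    return K,R.from_rotvec(m['rvec']).as_matrix(),m['tvec']
def ray(c,p):
    K,Rm,t=c; d=Rm.T@np.linalg.solve(K,[p[0],p[1],1.]); return -Rm.T@t, d/np.linalg.norm(d)
def at_z(c,p,z):
    o,d=ray(c,p); return o+d*(z-o[2])/d[2]
def proj(c,X):
    K,Rm,t=c; q=K@(Rm@np.asarray(X,float)+t); return q[:2]/q[2]
def tri(obs):
    A=np.zeros((3,3));b=np.zeros(3)
    rs=[ray(c,p) for c,p in obs]
    for o,d in rs:
        M=np.eye(3)-np.outer(d,d); A+=M; b+=M@o
    X=np.linalg.solve(A,b)
    return X,[np.linalg.norm(np.cross(X-o,d)) for o,d in rs]
E
python3 - <<'E'
from h import *
c=cam('top'); s=cam('scene')
for n,p,z in [('dial',(226,226),.24),('hole',(267,230),.19),('cutter',(260,200),.19),('pivot',(287,192),.222),('tip',(312,192),.222),('pin',(404,224),.16)]:
    X=at_z(c,p,z); print(n,X.round(3),proj(s,X).round(0))
print('hole tri',tri([(c,(267,230)),(s,(287.5,198))]))
print(R.from_quat(bot.get_state()['orientation']).as_matrix().round(3))
a=cv2.imread('pics/top0.png')[140:285,170:345]; b=cv2.imread('pics/scene0.png')[145:270,150:365]
a=cv2.resize(a,None,fx=3.4,fy=3.4,interpolation=cv2.INTER_CUBIC);cv2.imwrite('pics/c1.png',a)
E
```

```text
dial [0.529 0.115 0.24 ] [314. 202.]
hole [0.525 0.005 0.19 ] [286. 198.]
cutter [0.61  0.025 0.19 ] [279. 217.]
pivot [ 0.626 -0.05   0.222] [257. 207.]
tip [ 0.626 -0.119  0.222] [240. 199.]
pin [ 0.545 -0.389  0.16 ] [192. 166.]
hole tri (array([0.52347387, 0.00843861, 0.18831216]), [np.float64(0.0032236950648799447), np.float64(0.0032236950648799794)])
[[-0.975  0.221 -0.   ]
 [ 0.221  0.975 -0.001]
 [-0.    -0.001 -1.   ]]
```

Emit:
play_rows([
  {"slide":[0,0,-1],"delta_rot":[0,0,0],"grip":85},
  {"slide":[0,0,-1],"delta_rot":[0,0,0],"grip":85},
  {"slide":[0,0,-1],"delta_rot":[0,0,0],"grip":85},
  {"slide":[0,0,-1],"delta_rot":[0,0,0],"grip":85},
  {"slide":[0,0,-0.6],"delta_rot":[0,0,0],"grip":85},
  {"slide":[-0.7,-0.69,0],"delta_rot":[0,0,0],"grip":85},
  {"slide":[-0.7,-0.69,0],"delta_rot":[0,0,0],"grip":85},
  {"slide":[-0.7,-0.69,0],"delta_rot":[0,0,0],"grip":85},
  {"slide":[-0.7,-0.69,0],"delta_rot":[0,0,0],"grip":85},
  {"slide":[-0.7,-0.69,0],"delta_rot":[0,0,0],"grip":85},
])

```text
time: 1.1
eef_pos: [0.2559, 0.4911, 0.426]
orientation: [0.111, 0.994, -0.0, -0.0]
force: [0.6, 0.7, 0.6]
finger_gap: 0.0849
gripper_force: 0.0
```

Emit:
play_rows([
  {"slide":[-0.7,-0.69,0],"delta_rot":[0,0,0],"grip":85},
  {"slide":[-0.7,-0.69,0],"delta_rot":[0,0,0],"grip":85},
  {"slide":[-0.7,-0.69,0],"delta_rot":[0,0,0],"grip":85},
  {"slide":[-0.7,-0.69,0],"delta_rot":[0,0,0],"grip":85},
  {"slide":[-0.7,-0.69,0],"delta_rot":[0,0,0],"grip":85},
  {"slide":[-0.7,-0.69,0],"delta_rot":[0,0,0],"grip":85},
  {"slide":[-0.7,-0.69,0],"delta_rot":[0,0,0],"grip":85},
  {"slide":[-0.7,-0.69,0],"delta_rot":[0,0,0],"grip":85},
  {"slide":[-0.7,-0.69,0],"delta_rot":[0,0,0],"grip":85},
  {"slide":[-0.7,-0.69,0],"delta_rot":[0,0,0],"grip":85},
])

```text
time: 2.1
eef_pos: [0.4677, 0.1601, 0.4263]
orientation: [0.111, 0.994, 0.0, -0.0]
force: [1.3, 0.5, 0.5]
finger_gap: 0.085
gripper_force: 0.0
```

Emit:
play_rows([
  {"slide":[-0.7,-0.69,0],"delta_rot":[0,0,0],"grip":85},
  {"slide":[-0.7,-0.69,0],"delta_rot":[0,0,0],"grip":85},
  {"slide":[-0.7,-0.69,0],"delta_rot":[0,0,0],"grip":85},
  {"slide":[-0.7,-0.69,0],"delta_rot":[0,0,0],"grip":85},
  {"slide":[-0.7,-0.69,0],"delta_rot":[0,0,-0.142],"grip":85},
  {"slide":[0,0,0],"delta_rot":[0,0,-0.142],"grip":85},
  {"slide":[0,0,0],"delta_rot":[0,0,0],"grip":85},
])

```text
time: 2.8
eef_pos: [0.5734, -0.0048, 0.4258]
orientation: [-0.0, 1.0, -0.0, -0.001]
force: [0.3, 0.3, -0.6]
finger_gap: 0.0853
gripper_force: 0.0
```

```bash
python3 - <<'E'
from h import *
import pickle
s=bot.get_state(); im=bot.snapshot('wrist'); pickle.dump((s,im),open('w1.pkl','wb'))
cv2.imwrite('pics/w1.png',cv2.resize(im[:,:,::-1],(800,600),interpolation=cv2.INTER_CUBIC)); print(s['time'],s['eef_pos'],s['joint_pos'].round(2));print(R.from_quat(s['orientation']).as_matrix().round(3))
E
```

```text
2.8 [ 0.57339724 -0.00479592  0.42580343] [-0.71  0.16  0.71  1.61 -0.11  1.41  1.58]
[[-1.    -0.    -0.001]
 [-0.     1.    -0.001]
 [ 0.001 -0.001 -1.   ]]
```

View pics/w1.png

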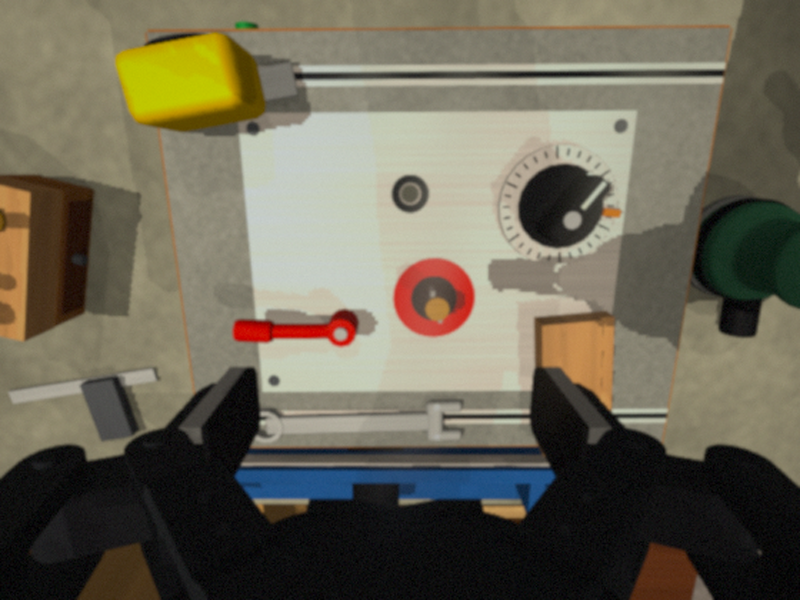

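The wrist view (800x600 scaling) shows the hole at (410,193), cutter (433,297), dial disc (561,206), flag (612,212), lever hub (341,328) and lever end (235,331). I'll shift toward the stand for a second view.

Emit:
play_rows([
  {"slide":[0,-1,0],"delta_rot":[0,0,0],"grip":85},
  {"slide":[0,-1,0],"delta_rot":[0,0,0],"grip":85},
  {"slide":[0,-1,0],"delta_rot":[0,0,0],"grip":85},
  {"slide":[0,-1,0],"delta_rot":[0,0,0],"grip":85},
  {"slide":[0,-1,0],"delta_rot":[0,0,0],"grip":85},
  {"slide":[0,0,0],"delta_rot":[0,0,0],"grip":85},
  {"slide":[0,0,0],"delta_rot":[0,0,0],"grip":85},
])

```text
time: 3.55
eef_pos: [0.5732, -0.2037, 0.4262]
orientation: [0.002, 1.0, 0.0, -0.0]
force: [0.1, 0.8, -0.3]
finger_gap: 0.085
gripper_force: 0.0
```

```bash
python3 - <<'E'
from h import *
import pickle
s=bot.get_state(); im=bot.snapshot('wrist'); pickle.dump((s,im),open('w2.pkl','wb'))
cv2.imwrite('pics/w2.png',cv2.resize(im[:,:,::-1],(800,600),interpolation=cv2.INTER_CUBIC)); print(s['time'],s['eef_pos'])
E
```

```text
3.55 [ 0.57317684 -0.20371104  0.4262356 ]
```

View pics/w2.png

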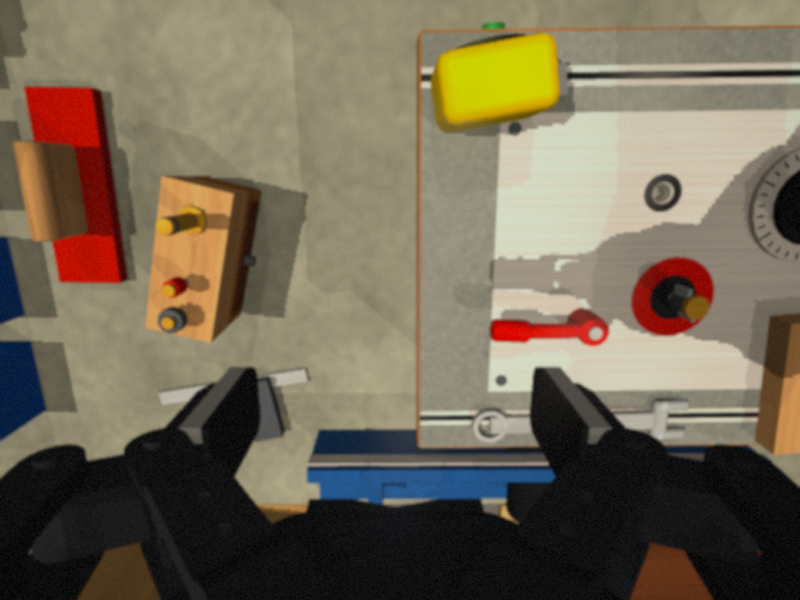

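The second view shows the pin top at (165,226) with its flange about (197,219), the hole at (663,192), the lever hub top at (595,333), and the lever end at (492,331).

```bash
python3 - <<'E'
from h import *
import pickle
s1,i1=pickle.load(open('w1.pkl','rb')); s2,i2=pickle.load(open('w2.pkl','rb'))
c1=cam('wrist',s1);c2=cam('wrist',s2);ct=cam('top'); k=.7
def cen(im,mask,box):
    x0,x1,y0,y1=[int(v*k) for v in box]; m=np.zeros(mask.shape,bool); m[y0:y1,x0:x1]=mask[y0:y1,x0:x1]; 
    ys,xs=np.nonzero(m); return np.array([xs.mean(),ys.mean()]),len(xs),(xs.min()/k,xs.max()/k,ys.min()/k,ys.max()/k)
hsv=lambda im:cv2.cvtColor(im,cv2.COLOR_RGB2HSV).astype(int)
h1,h2=hsv(i1),hsv(i2)
red=lambda h:((h[...,0]<8)|(h[...,0]>172))&(h[...,1]>150)&(h[...,2]>60)
dark=lambda h:h[...,2]<70
B={'hole':[(385,435,168,218),(640,688,168,216)]}
a,_,e1=cen(i1,dark(h1),B['hole'][0]);b,_,e2=cen(i2,dark(h2),B['hole'][1])
print('hole',a/k,b/k,e1,e2,tri([(c1,a),(c2,b)]),at_z(c1,a,.19),at_z(c2,b,.19))
a,_,e1=cen(i1,red(h1),(390,480,250,340));b,_,e2=cen(i2,red(h2),(625,720,250,340))
print('cutring',e1,e2); 
m=lambda e:np.array([(e[0]+e[1])/2,(e[2]+e[3])/2])*k
print(at_z(c1,m(e1),.19),at_z(c2,m(e2),.19))
for box,h,c in(((225,360,300,355),h1,c1),((485,615,300,355),h2,c2)):
    a,n,e=cen(None,red(h),box); print('lever',e); 
tip=tri([(c1,np.array([253,330.5])*k),(c2,np.array([511,331])*k)]); print('handle mid',tip)
print('hubtop',tri([(c1,np.array([341,334])*k),(c2,np.array([596,333])*k)]))
f=cen(i1,(abs(h1[...,0]-10)<8)&(h1[...,1]>150)&(h1[...,2]>120),(590,640,195,230));print('flag',f, at_z(c1,f[0],.201))
d=cen(i1,dark(h1),(515,612,160,252));print('disc',d,at_z(c1,m(d[2]),.204),at_z(c1,np.array([572,220])*k,.24))
print('pintop z.16',at_z(c2,np.array([165,226])*k,.16),'flange',at_z(c2,np.array([197,219])*k,.105),'topcam',at_z(ct,(405,223),.13))
print('stand corners',[at_z(c2,np.array(p)*k,.1).round(3) for p in((162,177),(236,188),(212,341),(147,328))])
cv2.imwrite('pics/d1.png',cv2.resize(i1[90:200,330:450,::-1],None,fx=5,fy=5,interpolation=cv2.INTER_CUBIC))
E
```

```text
hole [402.49689441 191.34161491] [666.12781955 193.45864662] (np.float64(394.28571428571433), np.float64(420.0), np.float64(177.14285714285717), np.float64(208.57142857142858)) (np.float64(647.1428571428572), np.float64(678.5714285714287), np.float64(175.71428571428572), np.float64(208.57142857142858)) (array([0.52168188, 0.00234554, 0.20569097]), [np.float64(0.0011143575275697117), np.float64(0.0011143575275697256)]) [0.5211899  0.00263018 0.19      ] [0.52353375 0.01148625 0.19      ]
cutring (np.float64(394.28571428571433), np.float64(472.8571428571429), np.float64(260.0), np.float64(334.28571428571433)) (np.float64(631.4285714285714), np.float64(711.4285714285714), np.float64(257.14285714285717), np.float64(332.8571428571429))
[0.60718681 0.02896275 0.19      ] [0.60629347 0.02866031 0.19      ]
lever (np.float64(232.85714285714286), np.float64(355.7142857142857), np.float64(311.42857142857144), np.float64(344.28571428571433))
lever (np.float64(490.00000000000006), np.float64(607.1428571428572), np.float64(310.0), np.float64(344.28571428571433))
handle mid (array([ 0.62474301, -0
[... 259 characters left out ...]
33333333]), 54, (np.float64(602.8571428571429), np.float64(618.5714285714286), np.float64(208.57142857142858), np.float64(215.71428571428572))) [0.53613563 0.16271736 0.201     ]
disc (array([390.44174968, 143.06626245]), 2309, (np.float64(520.0), np.float64(607.1428571428572), np.float64(165.71428571428572), np.float64(245.71428571428572))) [0.53125425 0.12491082 0.204     ] [0.53840906 0.11856057 0.24      ]
pintop z.16 [ 0.55097704 -0.40074926  0.16      ] flange [ 0.55043943 -0.39584393  0.105     ] topcam [ 0.55214627 -0.4012706   0.13      ]
stand corners [array([ 0.511, -0.427,  0.1  ]), array([ 0.521, -0.356,  0.1  ]), array([ 0.68 , -0.397,  0.1  ]), array([ 0.665, -0.464,  0.1  ])]
```

View pics/d1.png

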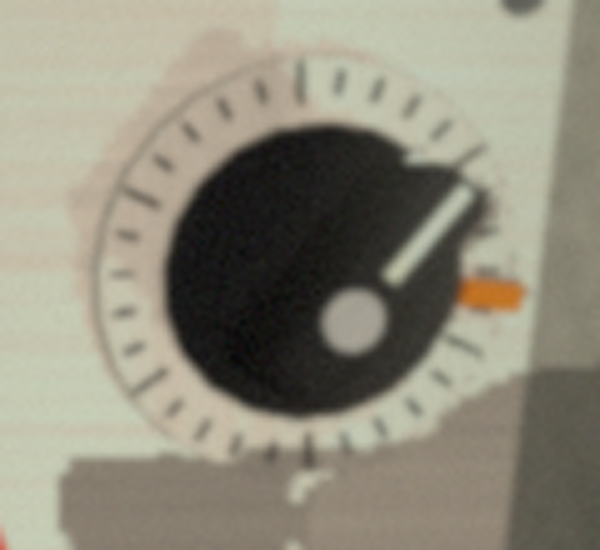

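The crop (5x, offset 330,90) shows the ring centre near (303,262), the grey cap at (353,322), the white line from (392,280) to (470,190), and the flag at (491,296).

```bash
python3 - <<'E'
from h import *
import pickle
s1,i1=pickle.load(open('w1.pkl','rb')); s2,i2=pickle.load(open('w2.pkl','rb'))
c1=cam('wrist',s1);c2=cam('wrist',s2);k=.7
o=np.array([330,90.]); P=lambda x,y:o+np.array([x,y])/5
for n,p in (('hole',[(410,193.5),(663,192)]),):
    a,b=[np.array(q)*k for q in p]; print(n,tri([(c1,a),(c2,b)]),at_z(c1,a,.19),at_z(c2,b,.19))
for q in ((240,111),(637,110)): print('plate near corner',at_z(c1,np.array(q)*k,.19))
for q in ((147,30),(732,27)): print('table near corner',at_z(c1,np.array(q)*k,.19))
cap=at_z(c1,P(353,322),.24); l0=at_z(c1,P(392,280),.24); l1=at_z(c1,P(470,190),.24)
print('cap',cap,'l0',l0,'l1',l1, 'ring',at_z(c1,P(303,262),.196), 'flag',at_z(c1,P(460,292),.201),at_z(c1,P(524,295),.201))
# fit ring from dark tick/outline points & disc edge
disc=np.array([(168,280),(190,210),(240,155),(320,125),(200,360),(250,400),(310,415),(380,398)])
W=np.array([at_z(c1,P(*p),.204)[:2] for p in disc])
A=np.c_[2*W,np.ones(len(W))]; x=np.linalg.lstsq(A,(W**2).sum(1),rcond=None)[0]; print('disc fit',x[:2],np.sqrt(x[2]+x[:2]@x[:2]))
ring=np.array([(95,280),(108,200),(150,130),(220,75),(300,52),(380,60),(450,105),(115,360)])
W=np.array([at_z(c1,P(*p),.196)[:2] for p in ring])
A=np.c_[2*W,np.ones(len(W))]; x=np.linalg.lstsq(A,(W**2).sum(1),rcond=None)[0]; print('ring fit',x[:2],np.sqrt(x[2]+x[:2]@x[:2]))
ax=np.array([.5315,.1245])
an=lambda v:np.arctan2(v[1],-v[0])
print('angles line',an(l1[:2]-l0[:2]),an(l1[:2]-cap[:2]),'flag',an(at_z(c1,P(491,295),.201)[:2]-x[:2]),an(at_z(c1,P(491,295),.201)[:2]-cap[:2]))
E
```

```text
hole (array([0.52259609, 0.0085073 , 0.19061424]), [np.float64(0.0002167799866850792), np.float64(0.0002167799866849099)]) [0.52284023 0.00852823 0.19      ] [0.52240604 0.00885464 0.19      ]
plate near corner [ 0.46246551 -0.11954861  0.19      ]
plate near corner [0.46167981 0.17814641 0.19      ]
table near corner [ 0.40817676 -0.18156234  0.19      ]
table near corner [0.40612804 0.2385292  0.19      ]
cap [0.53879901 0.11879746 0.24      ] l0 [0.53066007 0.12558125 0.24      ] l1 [0.51358833 0.1387376  0.24      ] ring [0.53006888 0.12332464 0.196     ] flag [0.53620962 0.15670034 0.201     ] [0.53685664 0.17085746 0.201     ]
disc fit [0.53177543 0.12381259] 0.03125910459233039
ring fit [0.53030361 0.12217428] 0.04483898958759207
angles line 0.6565874803288502 0.6691924288435177 flag 1.7277389222890063 1.5275134363158551
```

Emit:
play_rows([
  {"slide":[-0.32,0.57,0],"delta_rot":[0,0,0.182],"grip":60},
  {"slide":[0,0,0.6],"delta_rot":[0,0,0.182],"grip":60},
  {"slide":[0,0,0.6],"delta_rot":[0,0,0.182],"grip":60},
  {"slide":[0,0,0.6],"delta_rot":[0,0,0.182],"grip":60},
  {"slide":[0,0,0.6],"delta_rot":[0,0,0.182],"grip":60},
  {"slide":[0,0,0.6],"delta_rot":[0,0,0.182],"grip":60},
  {"slide":[0,0,0],"delta_rot":[0,0,0.182],"grip":60},
  {"slide":[0,0,0],"delta_rot":[0,0,0.182],"grip":60},
  {"slide":[0,0,0],"delta_rot":[0,0,0.182],"grip":60},
  {"slide":[0,0,0],"delta_rot":[0,0,0.182],"grip":60},
], newtons=20)

```text
time: 4.6
eef_pos: [0.5866, -0.1787, 0.3062]
orientation: [0.657, 0.754, 0.0, -0.0]
force: [0.3, 0.6, -0.2]
finger_gap: 0.0598
gripper_force: 0.0
```

Emit:
play_rows([
  {"slide":[0,0,0],"delta_rot":[0,0,0.182],"grip":60},
  {"slide":[0.85,0.5,0],"delta_rot":[0,0,0],"grip":60},
  {"slide":[0.85,0.46,0],"delta_rot":[0,0,0],"grip":60},
  {"slide":[0,0,0],"delta_rot":[0,0,0],"grip":60},
  {"slide":[0,0,0],"delta_rot":[0,0,0],"grip":60},
])

```text
time: 5.1
eef_pos: [0.6251, -0.1101, 0.3058]
orientation: [0.706, 0.708, -0.0, -0.0]
force: [-0.7, -1.0, 0.2]
finger_gap: 0.0597
gripper_force: 0.0
```

```bash
cat > st.py <<'E'
from h import *
s=bot.get_state(); M=R.from_quat(s['orientation']).as_matrix()
print(s['time'],s['eef_pos'].round(4),'x',M[:,0].round(3),'z',M[:,2].round(3),'j7',s['joint_pos'].round(2),s['force'].round(1),s['finger_gap'])
E
python3 st.py
```

```text
5.1 [ 0.6251 -0.1101  0.3058] x [-0.002  1.     0.   ] z [-0.001  0.    -1.   ] j7 [-0.69  0.51  1.11  1.67 -0.48  1.27  0.52] [-0.7 -1.   0.2] 0.05968598515715111
```

Emit:
play_rows([
  {"slide":[-0.06,0,0.7],"delta_rot":[0,0,0],"grip":60},
  {"slide":[0,0,0.7],"delta_rot":[0,0,0],"grip":60},
  {"slide":[0,0,0.5],"delta_rot":[0,0,0],"grip":60},
  {"slide":[0,0,0.39],"delta_rot":[0,0,0],"grip":60},
  {"slide":[0,0,0],"delta_rot":[0,0,0],"grip":10},
  {"slide":[0,0,0],"delta_rot":[0,0,0],"grip":10},
  {"slide":[0,0,0],"delta_rot":[0,0,0],"grip":10},
  {"slide":[0,0,0],"delta_rot":[0,0,0],"grip":10},
  {"slide":[0,0,0],"delta_rot":[0,0,0],"grip":10},
  {"slide":[0,0,0],"delta_rot":[0,0,0],"grip":10},
], newtons=20)

```text
time: 6.1
eef_pos: [0.6253, -0.1158, 0.2157]
orientation: [0.708, 0.707, 0.001, 0.001]
force: [1.1, -0.5, 8.1]
finger_gap: 0.0176
gripper_force: 19.7
```

Emit:
play_rows([
  {"slide":[0.017,-0.24,0],"delta_rot":[0,0,0.178],"grip":10},
  {"slide":[0.017,-0.24,0],"delta_rot":[0,0,0.178],"grip":10},
  {"slide":[0.017,-0.24,0],"delta_rot":[0,0,0.178],"grip":10},
  {"slide":[0.017,-0.24,0],"delta_rot":[0,0,0.178],"grip":10},
  {"slide":[0.017,-0.24,0],"delta_rot":[0,0,0.178],"grip":10},
  {"slide":[0,0,0],"delta_rot":[0,0,0],"grip":10},
])

```text
time: 6.7
eef_pos: [0.5816, -0.0978, 0.2157]
orientation: [0.908, 0.42, 0.001, 0.001]
force: [8.9, 3.2, 5.9]
finger_gap: 0.0173
gripper_force: 22.4
```

```bash
python3 st.py
```

```text
6.7 [ 0.5816 -0.0978  0.2157] x [0.647 0.762 0.002] z [ 0.003  0.    -1.   ] j7 [-0.81  0.64  1.26  1.88 -0.68  1.14 -0.  ] [8.9 3.2 5.9] 0.01730916737080345
```

Emit:
play_rows([
  {"slide":[0.017,-0.24,0],"delta_rot":[0,0,0.178],"grip":10},
  {"slide":[0.017,-0.24,0],"delta_rot":[0,0,0.178],"grip":10},
  {"slide":[0.017,-0.24,0],"delta_rot":[0,0,0.178],"grip":10},
  {"slide":[0.017,-0.24,0],"delta_rot":[0,0,0.178],"grip":10},
  {"slide":[0.017,-0.24,0],"delta_rot":[0,0,0.178],"grip":10},
  {"slide":[0.01,-0.14,0],"delta_rot":[0,0,0.1],"grip":10},
  {"slide":[0,0,0],"delta_rot":[0,0,0],"grip":10},
  {"slide":[0,0,0],"delta_rot":[0,0,0],"grip":10},
])

```text
time: 7.5
eef_pos: [0.5591, -0.053, 0.216]
orientation: [0.999, 0.047, 0.003, 0.001]
force: [18.4, -4.5, -1.8]
finger_gap: 0.0172
gripper_force: 20.7
```

```bash
python3 st.py
```

```text
7.5 [ 0.5591 -0.053   0.216 ] x [0.996 0.093 0.006] z [ 0.006 -0.002 -1.   ] j7 [-0.96  0.65  1.35  1.94 -0.71  1.14 -0.8 ] [18.4 -4.5 -1.8] 0.01719108182521613
```

Emit:
play_rows([
  {"slide":[0,0,0],"delta_rot":[0,0,0],"grip":45},
  {"slide":[0,0,0],"delta_rot":[0,0,0],"grip":45},
  {"slide":[0,0,0],"delta_rot":[0,0,0],"grip":45},
  {"slide":[0,0,-0.6],"delta_rot":[0,0,0],"grip":45},
  {"slide":[0,0,-0.75],"delta_rot":[0,0,0],"grip":45},
  {"slide":[0,0,-0.75],"delta_rot":[0,0,-0.18],"grip":45},
  {"slide":[0,0,-0.75],"delta_rot":[0,0,-0.18],"grip":45},
  {"slide":[0,0,0],"delta_rot":[0,0,-0.18],"grip":45},
  {"slide":[0,0,0],"delta_rot":[0,0,-0.18],"grip":45},
  {"slide":[0,0,0],"delta_rot":[0,0,-0.18],"grip":45},
])

```text
time: 8.5
eef_pos: [0.5561, -0.0526, 0.3289]
orientation: [0.92, 0.392, 0.0, -0.0]
force: [-0.4, -0.3, -1.0]
finger_gap: 0.0449
gripper_force: 0.0
```

Emit:
play_rows([
  {"slide":[0,0,0],"delta_rot":[0,0,-0.18],"grip":45},
  {"slide":[0,0,0],"delta_rot":[0,0,-0.18],"grip":45},
  {"slide":[0,0,0],"delta_rot":[0,0,-0.18],"grip":45},
  {"slide":[0,0,0],"delta_rot":[0,0,-0.18],"grip":45},
  {"slide":[0,0,0],"delta_rot":[0,0,-0.18],"grip":45},
  {"slide":[0,0,0],"delta_rot":[0,0,-0.18],"grip":45},
  {"slide":[0,0,0],"delta_rot":[0,0,-0.18],"grip":45},
  {"slide":[0,0,0],"delta_rot":[0,0,-0.18],"grip":45},
  {"slide":[0,0,0],"delta_rot":[0,0,-0.18],"grip":45},
  {"slide":[0,0,0],"delta_rot":[0,0,-0.18],"grip":45},
])

```text
time: 9.5
eef_pos: [0.556, -0.0528, 0.3287]
orientation: [0.445, 0.895, -0.0, -0.0]
force: [0.1, -0.2, 0.1]
finger_gap: 0.0451
gripper_force: 0.0
```

```bash
cat >> st.py <<'E'
import sys
if len(sys.argv)>3:
    d=np.array([float(v) for v in sys.argv[1:4]])-s['eef_pos']; print('units to go',(M.T@d/.04).round(3))
E
python3 st.py .532 .123 .33
```

```text
9.5 [ 0.556  -0.0528  0.3287] x [-0.604  0.797  0.   ] z [-0.  0. -1.] j7 [-0.77  0.22  0.89  1.8  -0.18  1.21  0.82] [ 0.1 -0.2  0.1] 0.045146260659475364
units to go [ 3.866  2.175 -0.033]
```

Emit:
play_rows([
  {"slide":[0.77,0.435,0],"delta_rot":[0,0,0],"grip":60},
  {"slide":[0.77,0.435,0],"delta_rot":[0,0,0],"grip":60},
  {"slide":[0.77,0.435,0],"delta_rot":[0,0,0],"grip":60},
  {"slide":[0.77,0.435,0],"delta_rot":[0,0,0],"grip":60},
  {"slide":[0.77,0.435,0],"delta_rot":[0,0,0],"grip":60},
  {"slide":[0,0,0],"delta_rot":[0,0,-0.17],"grip":60},
  {"slide":[0,0,0],"delta_rot":[0,0,-0.16],"grip":60},
  {"slide":[0,0,0],"delta_rot":[0,0,0],"grip":60},
  {"slide":[0,0,0],"delta_rot":[0,0,0],"grip":60},
])

```text
time: 10.4
eef_pos: [0.5336, 0.1223, 0.3287]
orientation: [0.33, 0.944, -0.0, -0.0]
force: [-0.1, -0.3, 0.3]
finger_gap: 0.0597
gripper_force: 0.0
```

```bash
python3 st.py; python3 - <<'E'
from h import *
import pickle
s=bot.get_state(); im=bot.snapshot('wrist'); pickle.dump((s,im),open('w3.pkl','wb'))
cv2.imwrite('pics/w3.png',cv2.resize(im[:,:,::-1],(800,600),interpolation=cv2.INTER_CUBIC))
E
```

```text
10.4 [0.5336 0.1223 0.3287] x [-0.782  0.624  0.   ] z [-0.  0. -1.] j7 [-1.01  0.17  0.77  1.82 -0.13  1.2   0.7 ] [-0.1 -0.3  0.3] 0.05969614053391452
```

View pics/w3.png

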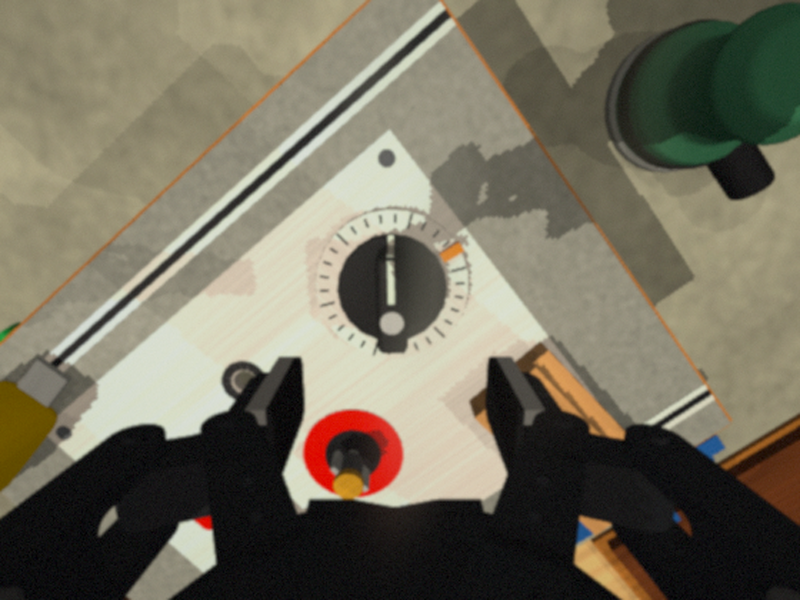

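The dial bar is now upright in the image (aligned with the tool x), with disc centre (392,286), cap (391,322), line tip (390,236) and flag (453,251).

```bash
python3 - <<'E'
from h import *
import pickle
s,im=pickle.load(open('w3.pkl','rb')); c=cam('wrist',s);k=.7
v=cv2.cvtColor(im,cv2.COLOR_RGB2HSV).astype(int)
fit=lambda W:(lambda x:(x[:2],np.sqrt(x[2]+x[:2]@x[:2])))(np.linalg.lstsq(np.c_[2*W,np.ones(len(W))],(W**2).sum(1),rcond=None)[0])
W=np.array([at_z(c,np.array(p)*k,.204)[:2] for p in((338,288),(342,262),(360,240),(448,288),(443,312),(345,310),(425,246),(425,330))]); print('disc',fit(W))
W=np.array([at_z(c,np.array(p)*k,.196)[:2] for p in((316,284),(325,246),(350,218),(390,207),(430,214),(320,310),(340,340),(471,280),(462,320))]); f=fit(W);print('ring',f)
l=[at_z(c,np.array(p)*k,.24)[:2] for p in((390.5,234),(391.5,305),(391.5,322),(392,345))]; print('line',l)
y,x=np.nonzero((abs(v[...,0]-13)<9)&(v[...,1]>170)&(v[...,2]>130)); m=(abs(x-453*k)<15)&(abs(y-251*k)<12)
F=at_z(c,(x[m].mean(),y[m].mean()),.201)[:2]; an=lambda v:np.arctan2(v[1],-v[0])
print('flag',F,m.sum())
for ax in (fit(W)[0],np.array([.532,.1235])): print('flag ang',an(F-ax),np.linalg.norm(F-ax),'line',an(l[0]-l[1]))
# tool axes
M=R.from_quat(s['orientation']).as_matrix();print('tool ang',an(M[:2,0]))
E
python3 st.py .532 .1235 .222
```

```text
disc (array([0.53129018, 0.12412598]), np.float64(0.03200559757634238))
ring (array([0.53234275, 0.12377199]), np.float64(0.04675256839785523))
line [array([0.50274958, 0.14570063]), array([0.53085998, 0.12381334]), array([0.53787499, 0.11819736]), array([0.54776053, 0.11061292])]
flag [0.53592754 0.16330654] 82
flag ang 1.6612240511712826 0.03969674539664156 line 0.6615669805921188
flag ang 1.6691438258957187 0.03999982990869065 line 0.6615669805921188
tool ang 0.6733716162390322
10.45 [0.5336 0.1223 0.3287] x [-0.782  0.624  0.   ] z [-0. -0. -1.] j7 [-1.01  0.17  0.77  1.82 -0.13  1.2   0.7 ] [ 0.  -0.5 -0.9] 0.06004863610948786
units to go [ 5.000e-02 -2.000e-03  2.668e+00]
```

Emit:
play_rows([
  {"slide":[0.06,0,0.7],"delta_rot":[0,0,0],"grip":60},
  {"slide":[0,0,0.7],"delta_rot":[0,0,0],"grip":60},
  {"slide":[0,0,0.7],"delta_rot":[0,0,0],"grip":60},
  {"slide":[0,0,0.57],"delta_rot":[0,0,0],"grip":60},
  {"slide":[0,0,0],"delta_rot":[0,0,0],"grip":8},
  {"slide":[0,0,0],"delta_rot":[0,0,0],"grip":8},
  {"slide":[0,0,0],"delta_rot":[0,0,0],"grip":8},
  {"slide":[0,0,0],"delta_rot":[0,0,0],"grip":8},
  {"slide":[0,0,0],"delta_rot":[0,0,0],"grip":8},
  {"slide":[0,0,0],"delta_rot":[0,0,0],"grip":8},
], newtons=30)

```text
time: 11.45
eef_pos: [0.5311, 0.1225, 0.2233]
orientation: [0.329, 0.944, -0.0, -0.001]
force: [-14.0, -10.8, 15.6]
finger_gap: 0.0153
gripper_force: 30.6
```

```bash
python3 st.py .5317 .1239 .222
```

```text
11.45 [0.5311 0.1225 0.2233] x [-0.783  0.622  0.001] z [-0.002 -0.    -1.   ] j7 [-0.96  0.29  0.74  1.95 -0.23  0.99  0.79] [-14.  -10.8  15.6] 0.01531122232936631
units to go [0.009 0.036 0.033]
```

Emit:
play_rows([
  {"slide":[0,-0.04,-0.03],"delta_rot":[0,0,0],"grip":8},
  {"slide":[0,0,0],"delta_rot":[0,0,0],"grip":8},
])

```text
time: 11.65
eef_pos: [0.5308, 0.1224, 0.2236]
orientation: [0.329, 0.944, 0.0, 0.0]
force: [1.9, -3.3, -12.1]
finger_gap: 0.0158
gripper_force: 32.8
```

```bash
python3 st.py .5317 .1239 .222
```

```text
11.65 [0.5308 0.1224 0.2236] x [-0.784  0.621 -0.001] z [ 0.001 -0.    -1.   ] j7 [-0.96  0.28  0.74  1.95 -0.23  0.99  0.79] [  1.9  -3.3 -12.1] 0.015821841630373312
units to go [0.007 0.044 0.04 ]
```

Emit:
play_rows([
  {"slide":[0,0,0],"delta_rot":[0,0,0.16],"grip":8},
  {"slide":[0,0,0],"delta_rot":[0,0,0.16],"grip":8},
  {"slide":[0,0,0],"delta_rot":[0,0,0.16],"grip":8},
  {"slide":[0,0,0],"delta_rot":[0,0,0.16],"grip":8},
  {"slide":[0,0,0],"delta_rot":[0,0,0],"grip":8},
])

```text
time: 12.15
eef_pos: [0.5312, 0.1227, 0.2236]
orientation: [0.555, 0.832, 0.0, 0.001]
force: [4.4, -3.1, -13.1]
finger_gap: 0.0158
gripper_force: 32.6
```

```bash
python3 st.py .5317 .1239 .222
```

```text
12.15 [0.5312 0.1227 0.2236] x [-0.384  0.923 -0.001] z [ 0.001 -0.    -1.   ] j7 [-1.04  0.31  0.85  1.95 -0.28  1.    0.33] [  4.4  -3.1 -13.1] 0.015781169452984245
units to go [0.023 0.023 0.04 ]
```

Emit:
play_rows([
  {"slide":[0,0,0],"delta_rot":[0,0,0.16],"grip":8},
  {"slide":[0,0,0],"delta_rot":[0,0,0.16],"grip":8},
  {"slide":[0,0,0],"delta_rot":[0,0,0.16],"grip":8},
  {"slide":[0,0,0],"delta_rot":[0,0,0.145],"grip":8},
  {"slide":[0,0,0],"delta_rot":[0,0,0],"grip":8},
  {"slide":[0,0,0],"delta_rot":[0,0,0],"grip":8},
])

```text
time: 12.75
eef_pos: [0.5316, 0.1228, 0.2236]
orientation: [0.739, 0.674, 0.001, 0.001]
force: [9.6, -3.4, -18.2]
finger_gap: 0.0154
gripper_force: 32.0
```

```bash
python3 st.py .5317 .1239 .222
```

```text
12.75 [0.5316 0.1228 0.2236] x [ 0.092  0.996 -0.   ] z [ 0.002 -0.    -1.   ] j7 [-1.12  0.35  0.97  1.96 -0.34  1.01 -0.09] [  9.6  -3.4 -18.2] 0.015387409758193799
units to go [ 0.028 -0.001  0.04 ]
```

Emit:
play_rows([
  {"slide":[0,0,0],"delta_rot":[0,0,0],"grip":45},
  {"slide":[0,0,0],"delta_rot":[0,0,0],"grip":45},
  {"slide":[0,0,0],"delta_rot":[0,0,0],"grip":45},
  {"slide":[0,0,-0.65],"delta_rot":[0,0,0],"grip":45},
  {"slide":[0,0,-0.7],"delta_rot":[0,0,0],"grip":45},
  {"slide":[0,0,-0.7],"delta_rot":[0,0,0],"grip":45},
  {"slide":[0,0,-0.6],"delta_rot":[0,0,0],"grip":45},
  {"slide":[0,0,0],"delta_rot":[0,0,0],"grip":45},
  {"slide":[0,0,0],"delta_rot":[0,0,0],"grip":45},
])

```text
time: 13.65
eef_pos: [0.5308, 0.1232, 0.3294]
orientation: [0.739, 0.674, 0.001, -0.0]
force: [-0.5, 0.3, 0.3]
finger_gap: 0.0451
gripper_force: 0.0
```

```bash
python3 st.py; python3 - <<'E'
from h import *
import pickle
s=bot.get_state(); im=bot.snapshot('wrist'); pickle.dump((s,im),open('w4.pkl','wb'))
a=im[120:310,120:400,::-1]; b=im[140:265,200:340,::-1]
A=cv2.resize(a,(560,380),interpolation=cv2.INTER_CUBIC)
cv2.imwrite('pics/w4.png',cv2.resize(im[120:360,100:420,::-1],(800,600),interpolation=cv2.INTER_CUBIC))
E
```

```text
13.65 [0.5308 0.1232 0.3294] x [0.091 0.996 0.001] z [ 0.001  0.001 -1.   ] j7 [-1.24  0.22  1.06  1.83 -0.2   1.21 -0.21] [-0.5  0.3  0.3] 0.04506206125551524
```

View pics/w4.png

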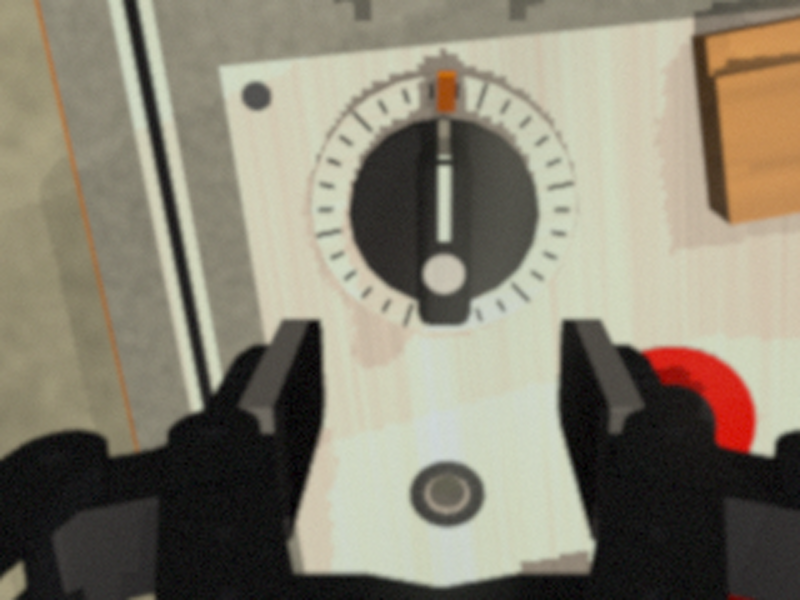

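The line (x≈444) and the flag (x≈446) are aligned to under 1 mm. Next I'll lock the lever.

Emit:
play_rows([
  {"slide":[0,0,0],"delta_rot":[0,0,0.176],"grip":45},
  {"slide":[0,0,0],"delta_rot":[0,0,0.176],"grip":45},
  {"slide":[0,0,0],"delta_rot":[0,0,0.176],"grip":45},
  {"slide":[0,0,0],"delta_rot":[0,0,0.176],"grip":45},
  {"slide":[0,0,0],"delta_rot":[0,0,0.176],"grip":45},
  {"slide":[0,0,0],"delta_rot":[0,0,0.176],"grip":45},
  {"slide":[0,0,0],"delta_rot":[0,0,0.176],"grip":45},
  {"slide":[0,0,0],"delta_rot":[0,0,0.176],"grip":45},
  {"slide":[0,0,0],"delta_rot":[0,0,0.176],"grip":45},
  {"slide":[0,0,0],"delta_rot":[0,0,0.176],"grip":45},
], newtons=20)

```text
time: 14.7
eef_pos: [0.5304, 0.1229, 0.3282]
orientation: [0.999, 0.045, -0.001, 0.001]
force: [-0.4, -0.1, 0.9]
finger_gap: 0.0449
gripper_force: 0.0
```

```bash
python3 st.py .559 -.053 .216
```

```text
14.7 [0.5304 0.1229 0.3282] x [ 0.996  0.091 -0.001] z [-0.001 -0.001 -1.   ] j7 [-1.39  0.35  1.34  1.84 -0.36  1.24 -1.42] [-0.4 -0.1  0.9] 0.04494092455033865
units to go [0.316 4.441 2.809]
```

Emit:
play_rows([
  {"slide":[0.08,0.9,0],"delta_rot":[0,0,0],"grip":45},
  {"slide":[0.08,0.9,0],"delta_rot":[0,0,0],"grip":45},
  {"slide":[0.08,0.9,0],"delta_rot":[0,0,0],"grip":45},
  {"slide":[0.08,0.9,0],"delta_rot":[0,0,0],"grip":45},
  {"slide":[0,0.84,0],"delta_rot":[0,0,0],"grip":45},
  {"slide":[0,0,0.7],"delta_rot":[0,0,0],"grip":45},
  {"slide":[0,0,0.6],"delta_rot":[0,0,0],"grip":45},
  {"slide":[0,0,0],"delta_rot":[0,0,0],"grip":45},
])

```text
time: 15.5
eef_pos: [0.559, -0.0527, 0.2741]
orientation: [0.999, 0.048, -0.002, 0.0]
force: [0.2, 0.3, -0.3]
finger_gap: 0.0452
gripper_force: 0.0
```

```bash
python3 st.py .559 -.053 .216
```

```text
15.5 [ 0.559  -0.0527  0.2741] x [ 0.995  0.096 -0.005] z [-0.005 -0.001 -1.   ] j7 [-0.92  0.41  1.19  1.87 -0.42  1.15 -1.07] [ 0.2  0.3 -0.3] 0.04522053681754218
units to go [0.007 0.008 1.452]
```

Emit:
play_rows([
  {"slide":[0,0,0.6],"delta_rot":[0,0,0],"grip":45},
  {"slide":[0,0,0.5],"delta_rot":[0,0,0],"grip":45},
  {"slide":[0,0,0.33],"delta_rot":[0,0,0],"grip":45},
  {"slide":[0,0,0],"delta_rot":[0,0,0],"grip":10},
  {"slide":[0,0,0],"delta_rot":[0,0,0],"grip":10},
  {"slide":[0,0,0],"delta_rot":[0,0,0],"grip":10},
  {"slide":[0,0,0],"delta_rot":[0,0,0],"grip":10},
  {"slide":[0,0,0],"delta_rot":[0,0,0],"grip":10},
])

```text
time: 16.3
eef_pos: [0.5609, -0.0529, 0.2206]
orientation: [0.999, 0.048, 0.0, 0.0]
force: [-0.6, -3.8, 3.5]
finger_gap: 0.0169
gripper_force: 21.3
```

```bash
python3 st.py .559 -.053 .216
```

```text
16.3 [ 0.5609 -0.0529  0.2206] x [0.995 0.096 0.001] z [ 0.001 -0.    -1.   ] j7 [-0.86  0.47  1.12  1.92 -0.49  1.05 -1.01] [-0.6 -3.8  3.5] 0.016873046540596175
units to go [-0.049 -0.002  0.114]
```

Emit:
play_rows([
  {"slide":[0.016,0.23,0],"delta_rot":[0,0,-0.178],"grip":10},
  {"slide":[0.016,0.23,0],"delta_rot":[0,0,-0.178],"grip":10},
  {"slide":[0.016,0.23,0],"delta_rot":[0,0,-0.178],"grip":10},
  {"slide":[0.016,0.23,0],"delta_rot":[0,0,-0.178],"grip":10},
  {"slide":[0.016,0.23,0],"delta_rot":[0,0,-0.178],"grip":10},
  {"slide":[0,0,0],"delta_rot":[0,0,0],"grip":10},
])

```text
time: 16.9
eef_pos: [0.5805, -0.0952, 0.2206]
orientation: [0.921, 0.389, 0.0, 0.0]
force: [-3.3, -5.3, 4.3]
finger_gap: 0.0175
gripper_force: 21.0
```

```bash
python3 st.py .559 -.053 .216
```

```text
16.9 [ 0.5805 -0.0952  0.2206] x [0.697 0.717 0.   ] z [ 0.001 -0.001 -1.   ] j7 [-0.63  0.42  0.9   1.87 -0.38  1.03 -0.35] [-3.3 -5.3  4.3] 0.01745558798313005
units to go [ 0.381 -1.122  0.114]
```

Emit:
play_rows([
  {"slide":[0.016,0.23,0],"delta_rot":[0,0,-0.178],"grip":10},
  {"slide":[0.016,0.23,0],"delta_rot":[0,0,-0.178],"grip":10},
  {"slide":[0.016,0.23,0],"delta_rot":[0,0,-0.178],"grip":10},
  {"slide":[0.016,0.23,0],"delta_rot":[0,0,-0.178],"grip":10},
  {"slide":[0.016,0.23,0],"delta_rot":[0,0,-0.178],"grip":10},
  {"slide":[0.01,0.14,0],"delta_rot":[0,0,-0.1],"grip":10},
  {"slide":[0,0.02,0],"delta_rot":[0,0,0],"grip":10},
  {"slide":[0,0,0],"delta_rot":[0,0,0],"grip":10},
])

```text
time: 17.7
eef_pos: [0.628, -0.1148, 0.2207]
orientation: [0.707, 0.707, -0.001, 0.001]
force: [-0.8, -12.6, 2.9]
finger_gap: 0.0167
gripper_force: 20.5
```

```bash
python3 st.py .559 -.053 .216
```

```text
17.7 [ 0.628  -0.1148  0.2207] x [-0.001  1.    -0.003] z [ 0.001 -0.003 -1.   ] j7 [-0.42  0.45  0.67  1.74 -0.32  1.05  0.36] [ -0.8 -12.6   2.9] 0.016697305635957293
units to go [ 1.546 -1.724  0.112]
```

Emit:
play_rows([
  {"slide":[0,0.07,0],"delta_rot":[0,0,0],"grip":10},
  {"slide":[0,0,0],"delta_rot":[0,0,0],"grip":10},
  {"slide":[0,0,0],"delta_rot":[0,0,0],"grip":45},
  {"slide":[0,0,0],"delta_rot":[0,0,0],"grip":45},
  {"slide":[0,0,0],"delta_rot":[0,0,0],"grip":45},
  {"slide":[0,0,-0.7],"delta_rot":[0,0,0],"grip":45},
  {"slide":[0,0,-0.8],"delta_rot":[0,0,0],"grip":45},
  {"slide":[0,0,-0.8],"delta_rot":[0,0,0],"grip":45},
  {"slide":[0,0,-0.2],"delta_rot":[0,0,0],"grip":45},
  {"slide":[0,0,0],"delta_rot":[0,0,0],"grip":45},
])

```text
time: 18.7
eef_pos: [0.6312, -0.1119, 0.3212]
orientation: [0.706, 0.708, 0.001, 0.001]
force: [-0.7, -0.6, -0.5]
finger_gap: 0.0447
gripper_force: 0.0
```

```bash
python3 st.py .50 -.398 .32
```

```text
18.7 [ 0.6312 -0.1119  0.3212] x [-0.003  1.     0.   ] z [ 0.002  0.    -1.   ] j7 [-0.46  0.37  0.71  1.62 -0.25  1.24  0.31] [-0.7 -0.6 -0.5] 0.044677030245091266
units to go [-7.143 -3.303  0.019]
```

Emit:
play_rows([
  {"slide":[-0.89,-0.25,0],"delta_rot":[0,0,0],"grip":60},
  {"slide":[-0.89,-0.25,0],"delta_rot":[0,0,0],"grip":60},
  {"slide":[-0.89,-0.25,0],"delta_rot":[0,0,0],"grip":60},
  {"slide":[-0.89,-0.25,0],"delta_rot":[0,0,0],"grip":60},
  {"slide":[-0.89,-0.25,0],"delta_rot":[0,0,0],"grip":60},
  {"slide":[-0.89,-0.25,0],"delta_rot":[0,0,0],"grip":60},
  {"slide":[-0.89,-0.25,0],"delta_rot":[0,0,0],"grip":60},
  {"slide":[-0.89,-0.25,0],"delta_rot":[0,0,0],"grip":60},
  {"slide":[0,0,0],"delta_rot":[0,0,-0.18],"grip":60},
  {"slide":[0,0,0],"delta_rot":[0,0,-0.18],"grip":60},
])

```text
time: 19.7
eef_pos: [0.5503, -0.398, 0.318]
orientation: [0.598, 0.801, -0.0, -0.001]
force: [0.6, 0.4, 0.3]
finger_gap: 0.0602
gripper_force: 0.0
```

Emit:
play_rows([
  {"slide":[0,0,0],"delta_rot":[0,0,-0.18],"grip":60},
  {"slide":[0,0,0],"delta_rot":[0,0,-0.18],"grip":60},
  {"slide":[0,0,0],"delta_rot":[0,0,-0.18],"grip":60},
  {"slide":[0,0,0],"delta_rot":[0,0,-0.18],"grip":60},
  {"slide":[0,0,0],"delta_rot":[0,0,-0.18],"grip":60},
  {"slide":[0,0,0],"delta_rot":[0,0,-0.18],"grip":60},
  {"slide":[0,0,0],"delta_rot":[0,0,-0.18],"grip":60},
  {"slide":[0,0,0],"delta_rot":[0,0,-0.18],"grip":60},
  {"slide":[0,0,0],"delta_rot":[0,0,-0.18],"grip":60},
  {"slide":[0,0,0],"delta_rot":[0,0,0],"grip":60},
])

```text
time: 20.7
eef_pos: [0.5511, -0.3967, 0.3184]
orientation: [0.005, 1.0, 0.001, -0.001]
force: [-0.1, -0.2, -1.2]
finger_gap: 0.0602
gripper_force: 0.0
```

```bash
python3 st.py .551 -.398 .2; python3 - <<'E'
from h import *
import pickle
s=bot.get_state(); im=bot.snapshot('wrist'); pickle.dump((s,im),open('w5.pkl','wb'))
cv2.imwrite('pics/w5.png',cv2.resize(im[:,:,::-1],(800,600),interpolation=cv2.INTER_CUBIC))
E
```

```text
20.7 [ 0.5511 -0.3967  0.3184] x [-1.     0.01   0.001] z [-0.001  0.001 -1.   ] j7 [ 0.23  0.4   0.41  1.52 -0.16  1.26  2.23] [-0.1 -0.2 -1.2] 0.06023229585629281
units to go [-2.000e-03 -3.700e-02  2.961e+00]
```

View pics/w5.png

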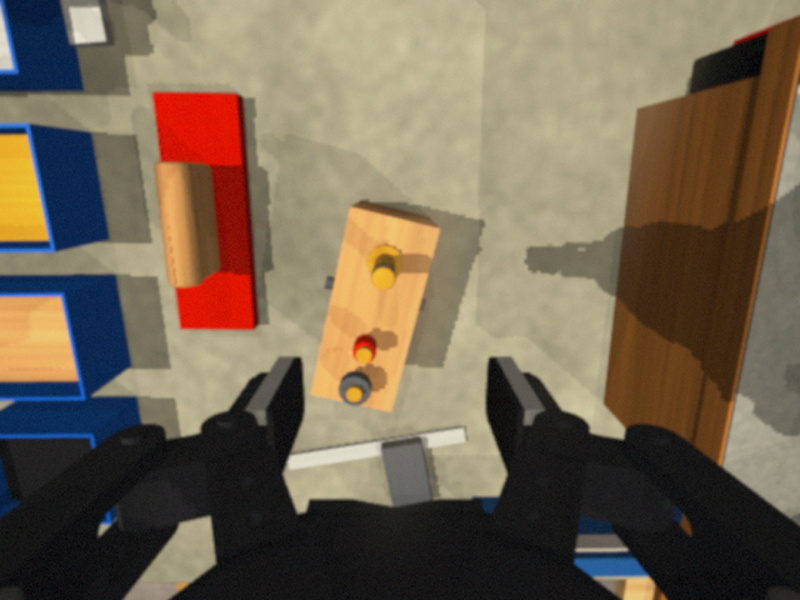

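The pin top is at (383,279) and the flange about (386,261). It's nearly below the tool.

```bash
python3 - <<'E'
from h import *
import pickle
k=.7
s,im=pickle.load(open('w5.pkl','rb'));c=cam('wrist',s); s2,i2=pickle.load(open('w2.pkl','rb'));c2=cam('wrist',s2)
a=np.array([383,280])*k;b=np.array([166,226])*k
print(tri([(c,a),(c2,b)]),at_z(c,a,.16),'flange',at_z(c,np.array([386.5,260])*k,.105))
q=[at_z(c,np.array(p)*k,.1) for p in((352,203),(437,228),(391,410),(312,393))]
print(np.round(q,3)); ctr=np.mean(q,0); d=(q[3]+q[2]-q[0]-q[1]);d/=np.linalg.norm(d); print('pin from stand',ctr-.045*d,d)
E
```

```text
(array([ 0.55232012, -0.40263118,  0.15504646]), [np.float64(0.0008293281720886976), np.float64(0.0008293281720889238)]) [ 0.55199138 -0.40270842  0.16      ] flange [ 0.54912609 -0.40119287  0.105     ]
[[ 0.506 -0.427  0.1  ]
 [ 0.526 -0.362  0.1  ]
 [ 0.68  -0.399  0.1  ]
 [ 0.663 -0.466  0.1  ]]
pin from stand [ 0.54996737 -0.40279815  0.1       ] [ 0.97127423 -0.23796296  0.        ]
```

Emit:
play_rows([
  {"slide":[0,-0.15,0.9],"delta_rot":[0,0,0],"grip":60},
  {"slide":[0,0,0.9],"delta_rot":[0,0,0],"grip":60},
  {"slide":[0,0,0.9],"delta_rot":[0,0,0],"grip":60},
  {"slide":[0,0,0.8],"delta_rot":[0,0,0],"grip":60},
  {"slide":[0,0,0.7],"delta_rot":[0,0,0],"grip":60},
  {"slide":[0,0,0.52],"delta_rot":[0,0,0],"grip":60},
  {"slide":[0,0,0],"delta_rot":[0,0,0],"grip":60},
], newtons=40)

```text
time: 21.45
eef_pos: [0.5497, -0.4018, 0.1276]
orientation: [0.009, 1.0, 0.001, -0.002]
force: [0.4, 0.9, 1.1]
finger_gap: 0.0598
gripper_force: 0.0
```

```bash
python3 st.py .551 -.4025 .128
```

```text
21.45 [ 0.5497 -0.4018  0.1276] x [-1.     0.017  0.005] z [-0.005  0.002 -1.   ] j7 [ 0.28  0.57  0.36  1.7  -0.24  0.92  2.29] [0.4 0.9 1.1] 0.059827154309002345
units to go [-0.033 -0.017 -0.011]
```

Emit:
play_rows([
  {"slide":[-0.03,-0.02,0],"delta_rot":[0,0,0],"grip":8},
  {"slide":[0,0,0],"delta_rot":[0,0,0],"grip":8},
  {"slide":[0,0,0],"delta_rot":[0,0,0],"grip":8},
  {"slide":[0,0,0],"delta_rot":[0,0,0],"grip":8},
  {"slide":[0,0,0],"delta_rot":[0,0,0],"grip":8},
  {"slide":[0,0,0],"delta_rot":[0,0,0],"grip":8},
  {"slide":[0,0,0],"delta_rot":[0,0,0],"grip":8},
])

```text
time: 22.15
eef_pos: [0.553, -0.4042, 0.1325]
orientation: [0.007, 1.0, -0.0, 0.001]
force: [-0.6, 0.7, 6.8]
finger_gap: 0.015
gripper_force: 38.8
```

```bash
python3 st.py .551 -.4025 .128
```

```text
22.15 [ 0.553  -0.4042  0.1325] x [-1.     0.014 -0.002] z [ 0.002 -0.001 -1.   ] j7 [ 0.28  0.57  0.36  1.69 -0.24  0.92  2.29] [-0.6  0.7  6.8] 0.01504779238764155
units to go [0.05  0.043 0.113]
```

Emit:
play_rows([
  {"slide":[0,0,-0.2],"delta_rot":[0,0,0],"grip":8},
  {"slide":[0,0,-0.4],"delta_rot":[0,0,0],"grip":8},
  {"slide":[0,0,-0.7],"delta_rot":[0,0,0],"grip":8},
  {"slide":[0,0,-0.8],"delta_rot":[0,0,0],"grip":8},
  {"slide":[0,0,-0.8],"delta_rot":[0,0,0],"grip":8},
  {"slide":[0,0,-0.8],"delta_rot":[0,0,0],"grip":8},
  {"slide":[0,0,-0.8],"delta_rot":[0,0,0],"grip":8},
  {"slide":[0,0,0],"delta_rot":[0,0,0],"grip":8},
])

```text
time: 22.95
eef_pos: [0.5534, -0.4052, 0.3175]
orientation: [0.007, 1.0, -0.002, 0.003]
force: [-0.2, -0.5, -1.2]
finger_gap: 0.015
gripper_force: 39.0
```

```bash
python3 st.py .5226 -.08 .30;python3 - <<'E'
from h import *
im=bot.snapshot('wrist'); cv2.imwrite('pics/w6.png',cv2.resize(im[:,:,::-1],(800,600),interpolation=cv2.INTER_CUBIC))
E
```

```text
22.95 [ 0.5534 -0.4052  0.3175] x [-1.     0.014 -0.007] z [ 0.007 -0.004 -1.   ] j7 [ 0.24  0.41  0.42  1.51 -0.17  1.25  2.24] [-0.2 -0.5 -1.2] 0.014952471713018832
units to go [0.884 8.12  0.4  ]
```

Emit:
play_rows([
  {"slide":[0.08,0.86,0],"delta_rot":[0,0,0],"grip":8},
  {"slide":[0.08,0.86,0],"delta_rot":[0,0,0],"grip":8},
  {"slide":[0.08,0.86,0],"delta_rot":[0,0,0],"grip":8},
  {"slide":[0.08,0.86,0],"delta_rot":[0,0,0],"grip":8},
  {"slide":[0.08,0.86,0],"delta_rot":[0,0,0],"grip":8},
  {"slide":[0.08,0.86,0],"delta_rot":[0,0,0],"grip":8},
  {"slide":[0.08,0.86,0],"delta_rot":[0,0,0],"grip":8},
  {"slide":[0.08,0.86,0],"delta_rot":[0,0,0],"grip":8},
  {"slide":[0.08,0.86,0],"delta_rot":[0,0,0],"grip":8},
  {"slide":[0.08,0.86,0],"delta_rot":[0,0,0],"grip":8},
])

```text
time: 24.0
eef_pos: [0.5241, -0.0582, 0.3108]
orientation: [0.007, 1.0, -0.0, -0.0]
force: [0.3, 0.1, -0.5]
finger_gap: 0.0149
gripper_force: 39.1
```

Emit:
play_rows([
  {"slide":[0.08,0.86,0],"delta_rot":[0,0,0],"grip":8},
  {"slide":[0.04,0.6,0.2],"delta_rot":[0,0,0],"grip":8},
  {"slide":[0,0,0],"delta_rot":[0,0,0],"grip":8},
  {"slide":[0,0,0],"delta_rot":[0,0,0],"grip":8},
])

```text
time: 24.4
eef_pos: [0.5204, -0.001, 0.3028]
orientation: [0.006, 1.0, -0.0, -0.0]
force: [0.3, -0.8, -0.7]
finger_gap: 0.0152
gripper_force: 39.2
```

```bash
python3 st.py .5226 .0087 .265; python3 - <<'E'
from h import *
import pickle
s=bot.get_state(); im=bot.snapshot('wrist'); pickle.dump((s,im),open('w7.pkl','wb'))
a=im[100:380,130:430,::-1];cv2.imwrite('pics/w7.png',cv2.resize(a,None,fx=2.1,fy=2.1,interpolation=cv2.INTER_CUBIC))
E
```

```text
24.4 [ 0.5204 -0.001   0.3028] x [-1.     0.012  0.001] z [-0.001 -0.    -1.   ] j7 [-0.31  0.12  0.2   1.88 -0.03  1.15  1.46] [ 0.3 -0.8 -0.7] 0.015170639592668287
units to go [-0.052  0.242  0.944]
```

View pics/w7.png

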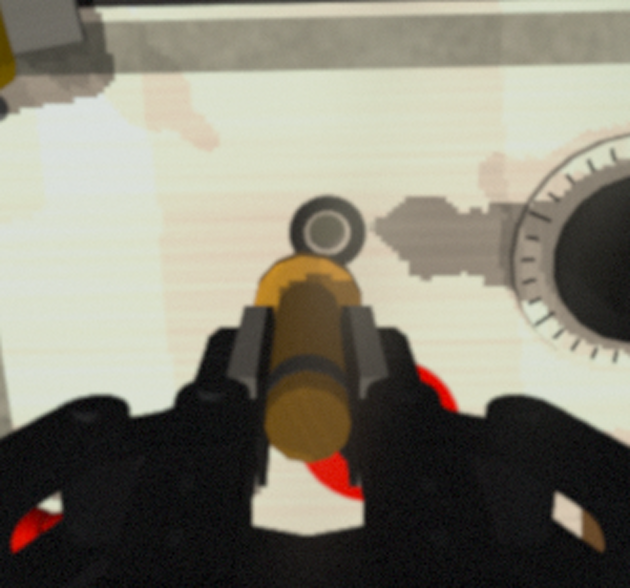

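The hole bush is at (327,230) in the crop, the pin flange's near rim at (308,256) and the pin top at (308,421).

```bash
python3 - <<'E'
from h import *
import pickle
s,im=pickle.load(open('w7.pkl','rb'));c=cam('wrist',s)
P=lambda x,y:np.array([x,y])/2.1+[130,100]
print('hole',at_z(c,P(327.5,230.5),.19))
z=s['eef_pos'][2]
for dz in(.0325,.029): print('top',at_z(c,P(308,421),z-dz+.06),'rim',at_z(c,P(308,256),z-dz+.005),'sides',at_z(c,P(255,297),z-dz+.005),at_z(c,P(360,297),z-dz+.005))
# centre of hole interior by grey fit in w1/w4
s4,_=pickle.load(open('w4.pkl','rb')); print('hole w4',at_z(cam('wrist',s4),np.array([447,494])/2.5+[100,120],.19))
print(s['eef_pos'])
E
```

```text
hole [0.52211037 0.0080028  0.19      ]
top [5.17318360e-01 3.84399807e-04 3.30273337e-01] rim [0.50475102 0.00065341 0.27527334] sides [ 0.51546248 -0.01287727  0.27527334] [0.51579411 0.01367467 0.27527334]
top [5.15179263e-01 4.02071520e-04 3.33773337e-01] rim [0.50362736 0.00065906 0.27877334] sides [ 0.5141033  -0.01257411  0.27877334] [0.51442764 0.01339401 0.27877334]
hole w4 [0.5240181 0.0058642 0.19     ]
[ 0.52044481 -0.00095002  0.30277334]
```

Emit:
play_rows([
  {"slide":[-0.1,0.19,0.3],"delta_rot":[0,0,0],"grip":8},
  {"slide":[0,0,0.5],"delta_rot":[0,0,0],"grip":8},
  {"slide":[0,0,0.3],"delta_rot":[0,0,0],"grip":8},
  {"slide":[0,0,0],"delta_rot":[0,0,0],"grip":8},
  {"slide":[0,0,0],"delta_rot":[0,0,0],"grip":8},
])

```text
time: 24.95
eef_pos: [0.5251, 0.0062, 0.2591]
orientation: [0.007, 1.0, -0.0, -0.0]
force: [0.4, 0.1, -1.3]
finger_gap: 0.0149
gripper_force: 39.2
```

```bash
python3 st.py .5242 .0066 .2225
```

```text
24.95 [0.5251 0.0062 0.2591] x [-1.     0.014  0.   ] z [-0. -0. -1.] j7 [-0.31  0.16  0.2   1.93 -0.04  1.05  1.46] [ 0.4  0.1 -1.3] 0.014893842188764992
units to go [0.023 0.01  0.916]
```

Now insert gently, watching the force.

Emit:
play_rows([
  {"slide":[0.02,0.01,0.12],"delta_rot":[0,0,0],"grip":8},
  {"slide":[0,0,0.12],"delta_rot":[0,0,0],"grip":8},
  {"slide":[0,0,0.06],"delta_rot":[0,0,0],"grip":8},
  {"slide":[0,0,0],"delta_rot":[0,0,0],"grip":8},
])

```text
time: 25.35
eef_pos: [0.5241, 0.0069, 0.2469]
orientation: [0.007, 1.0, -0.0, -0.0]
force: [0.3, 0.2, -0.6]
finger_gap: 0.0151
gripper_force: 39.2
```

```bash
python3 st.py .5242 .0066 .2225
```

```text
25.35 [0.5241 0.0069 0.2469] x [-1.     0.013  0.   ] z [-0. -0. -1.] j7 [-0.31  0.17  0.19  1.95 -0.04  1.03  1.46] [ 0.3  0.2 -0.6] 0.015098434041980139
units to go [-0.003 -0.007  0.609]
```

Emit:
play_rows([
  {"slide":[0,0,0.15],"delta_rot":[0,0,0],"grip":8},
  {"slide":[0,0,0.15],"delta_rot":[0,0,0],"grip":8},
  {"slide":[0,0,0.15],"delta_rot":[0,0,0],"grip":8},
  {"slide":[0,0,0.1],"delta_rot":[0,0,0],"grip":8},
  {"slide":[0,0,0],"delta_rot":[0,0,0],"grip":8},
])

```text
time: 25.85
eef_pos: [0.5239, 0.0069, 0.2244]
orientation: [0.007, 1.0, -0.0, -0.001]
force: [0.3, 0.1, -0.2]
finger_gap: 0.0151
gripper_force: 39.2
```

```bash
python3 st.py .5242 .0066 .2225
```

```text
25.85 [0.5239 0.0069 0.2244] x [-1.     0.013  0.001] z [-0.001 -0.    -1.   ] j7 [-0.3   0.2   0.19  1.97 -0.05  0.98  1.47] [ 0.3  0.1 -0.2] 0.015053676214289758
units to go [-0.008 -0.007  0.047]
```

Almost seated. I'll press lightly until contact.

Emit:
play_rows([
  {"slide":[0,0,0.05],"delta_rot":[0,0,0],"grip":8},
  {"slide":[0,0,0.03],"delta_rot":[0,0,0],"grip":8},
  {"slide":[0,0,0],"delta_rot":[0,0,0],"grip":8},
])

```text
time: 26.15
eef_pos: [0.5244, 0.0069, 0.2225]
orientation: [0.007, 1.0, 0.0, 0.0]
force: [-1.9, 1.2, 5.1]
finger_gap: 0.0149
gripper_force: 40.1
```

Emit:
play_rows([
  {"slide":[0,0,0],"delta_rot":[0,0,0],"grip":40},
  {"slide":[0,0,0],"delta_rot":[0,0,0],"grip":40},
  {"slide":[0,0,0],"delta_rot":[0,0,0],"grip":40},
  {"slide":[0,0,-0.4],"delta_rot":[0,0,0],"grip":40},
  {"slide":[0,0,-0.7],"delta_rot":[0,0,0],"grip":40},
  {"slide":[0,0,-0.9],"delta_rot":[0,0,0],"grip":40},
  {"slide":[0,0,-0.9],"delta_rot":[0,0,0],"grip":40},
  {"slide":[-0.9,0,-0.9],"delta_rot":[0,0,0],"grip":40},
  {"slide":[-0.3,0,-0.9],"delta_rot":[0,0,0],"grip":40},
  {"slide":[0,0,0],"delta_rot":[0,0,0],"grip":40},
])

```text
time: 27.15
eef_pos: [0.5742, 0.0064, 0.4135]
orientation: [0.007, 1.0, 0.0, 0.003]
force: [-0.7, -1.4, -0.4]
finger_gap: 0.0404
gripper_force: 0.0
```

```bash
python3 st.py; python3 - <<'E'
from h import *
import pickle
s=bot.get_state(); im=bot.snapshot('wrist'); pickle.dump((s,im),open('w8.pkl','wb'))
cv2.imwrite('pics/w8.png',cv2.resize(im[40:280,130:450,::-1],(800,600),interpolation=cv2.INTER_CUBIC))
E
```

```text
27.15 [0.5742 0.0064 0.4135] x [-1.     0.013 -0.006] z [ 0.006  0.001 -1.   ] j7 [-0.31  0.15  0.22  1.61 -0.03  1.38  1.47] [-0.7 -1.4 -0.4] 0.04043314409172203
```

View pics/w8.png

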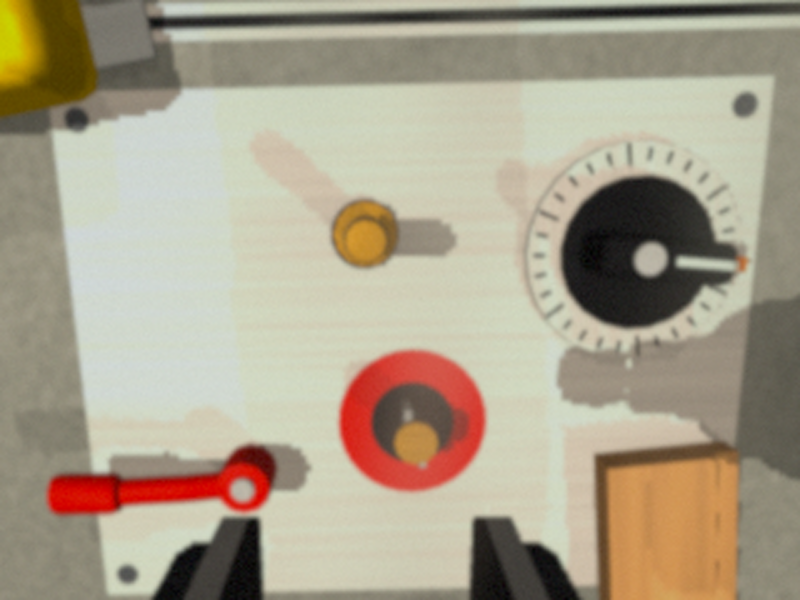

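The pin is seated at (365,235), the line meets the flag at (740,264), and the lever lies along -y in the locked position. I'm handing in.

```bash
python3 -c "
from cell import bot
print(bot.hand_in())"
```

```text
the job is handed in; nothing more can be done
None
```

The job is handed in, with no verdict returned: by the last picture the dial line meets the orange flag, the lever is locked, and the starter pin stands in its hole with its flange on the plate.

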